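# Set the watering-day dial by clicks

## Robot

A 6-joint arm with a two-finger parallel gripper is mounted at the origin on the work surface. World frame = base frame: x ahead of the robot, y to its left, z up, the work surface at z = 0. Lengths are in m, angles in rad, forces in N, time in s.
With the tool pointing down it reaches from about 0.35 to 0.875 m from the base axis. Payload 4.2 kg.
Tool frame: the origin (TCP) lies midway between the tips of the shut fingers; the grasp point (between the pads) lies 19 mm behind it; z points along the fingers, y is the direction in which the jaws open and shut (so a half turn about z gives the same grasp; the last joint's range is limited). The gripper opens to 87 mm and grips with 3 to 60 N. Pads are 19 mm wide; open, the fingers measure 117 mm over their backs; the gripper's body (75 mm by 190 mm) begins 51 mm behind the grasp point.
Start: joints at [-0.885, 0.385, 0.008, 0, -1.194, -0.259], TCP at [0.259, -0.569, 0.223] pointing down, gripper open.
Joint ranges: [-3.14, 3.14], [-1.21, 2.06], [-1.07, 1.41], [-3.16, 2.05], [-2.99, -0.16], [-3.1, 3.1]. Speed limits (rad/s): [2.79, 2.79, 3.14, 3.14, 3.14, 3.14].

## Interface

Orientations are given as a 3x3 rotation matrix whose columns are the frame's x, y, z axes.
In Python, from workcell import monitor, get_image, order, models gives the robot as it stands.
- The arm moves only by the shell command python3 -m jog 'ROWS' [FORCE]. ROWS is JSON, a list of rows, each an object with "turn": the turn, a rotation vector about the tool's x, y, z in degrees, a list of three; "translation": the shift along the tool's x, y, z in mm, a list of three; "fingers": the opening, from 0 (shut) to 1 (fully open). In form: [{"turn": [ax, ay, az], "translation": [tx, ty, tz], "fingers": fingers}, ...]. A call has 1 to 12 rows; each row is the pose to reach, as a shift and turn from the pose commanded when the call began, along the tool's axes at that moment; what a row does not reach only later rows make up. A row lasts 1/12 s, in which the tool goes at most 41.7 mm and 7.16 degrees, less where a joint would pass 70% of its speed; a pose out of reach is approached as far as the arm can. A call with a gripper value outside its range is refused whole. The fingers move at their own pace and stop on an object; FORCE is the grip in N (left out, the last holds). Time passes only in rows, so rows that repeat a pose let the fingers close. It gives the time, the measured TCP pose, the force and the opening at its end, in the units of the state.
- monitor.sense(): the state, without advancing time (a new reading comes with each control period).
- get_image(name): name is "scene" or "top" or "wrist"; returns a dict with "color" (420x560x3 uint8, blue, green, red), "K" (3x3 intrinsics, pixels), "R" (3x3) and "t" (3): a world point X has camera coordinates R X + t. Camera axes: x right, y down, z forward; pixel columns grow to the right and rows downward; lengths in m; the calibration is good to about 2 mm. A picture is of the moment at which its call begins. There is no depth.
- order.finish_job(): hands the job in, once; it reports no verdict.
Trained networks look in the newest picture that a camera, given by its name, has taken for a name from the list of things; names that differ only in an ending like _2 or _b are one class to them, and where a whole thing is asked for, a point or a joint stands for the part that bears it (a point fixed in the world has none). Each returns a list of dicts, best first, with "conf" (0 to 1); they miss things now and then, are a little off and sometimes report something else, mostly with a low value. They report only what shows in the picture. A call takes as long as a camera call. They do not tell look-alikes from the thing itself.
- models.masks_of(camera, label): "mask" (420x560 bool, what is visible of it).
- models.tip_of(camera, label): "location" ([x, y, z] in m, in the coordinates of the camera as it stood for that picture, good to about 4 mm: a listed point, or the origin of a listed thing).
The state is a dict: "time": time; "qpos": joint angles; "qvel": joint speeds; "tau": joint torques, N m; "tcp_pos": TCP position; "eef_rot": TCP orientation; "wrist_force": force on the tool from outside, world axes, zero at the start; "wrist_torque": the same for the moment, N m; "gripper_width": finger opening in m.
Only numpy, scipy, OpenCV 4.12 (cv2) and the standard library are available. Lean on these libraries where they do the work, as an engineer would, in place of code of your own. Each camera call takes 0.05 s, during which the arm holds its last target. There are 200 camera calls.

## Task

Set the watering-day dial on the potting bench: with a fingertip, flick its green wheel clockwise (seen from above) by the lobes, one click at a time, letting it come to rest in each notch, until the orange lobe points at the yellow stud on the rim, and never go past it. Only push the lobes gently, never pinch or press hard on the dial, and leave the pots, the hand fork and the dibber where they are. Finish with the hand clear of everything.

Things in the scene. Friction and masses are not known exactly. Their poses are not given: they have to be found in the camera images.
- dial_base: Dial base, fixed to the bench: round grey plate 216 mm across, 10 mm thick, carrying a grey drum 112 mm across, up to 30 mm height. Origin on the bench surface under the wheel's vertical axis (z). Its +x axis runs from there towards where the orange lobe stands at the start. Place and yaw vary widely.
- dial (a joint): Turn of the wheel, rad, growing clockwise seen from above; 0 at the start. A spring holds it in notches at whole multiples of 0.8976 rad. Pushing a lobe takes 1 to 4 N; past half a pitch it snaps on into the next notch, where each lobe stands where its neighbour stood. In a notch the lobes lie at whole multiples of 0.8976 rad from the base's +x axis.
- orange_lobe (a point): Top face of the orange lobe near its round end, 70 mm from the wheel's axis and 58 mm above the bench; it turns with the wheel.
- wheel_hub (a point): Centre of the flat green wheel's top face, on its axis, 58 mm above the bench; the wheel's underside is at 34 mm. A hub disc 84 mm across with seven radial lobes 51.43 deg (0.8976 rad) apart, one orange, six green, each 14 mm wide with a round end reaching 77 mm from the axis. The gaps are open from above, 47 mm wide at 70 mm from the axis, 36 mm at 58 mm.
- yellow_stud: Yellow round stud on the base plate, 18 mm across, top 16 mm above the bench, lower than the wheel; origin at its foot, 92 mm from the wheel's axis. It marks the day to set: three or four clicks clockwise of the orange lobe's start. The set orange lobe points straight at it (lobe point to stud: 22 mm level).
- black_stud: Black round stud like the yellow one, on the neighbouring place of the plate; not the day to set.
- pot_a: Black plastic nursery pot, loose, 94 mm across the rim, 85 mm high; origin at the centre of its underside. Leave it alone.
- pot_b: A second black nursery pot, same as the first. Leave it alone.
- fork: Orange plastic hand fork lying loose on the bench, 273 mm long, 66 mm wide at the tines, 26 mm high; its x axis runs from the handle to the tines, origin about mid-length on the bench surface. Leave it alone.
- dibber: Bamboo dibber with a T handle lying loose on the bench, about 213 mm long, handle bar 92 mm, 22 mm high; x axis from the T handle to the tip, origin near mid-length on the bench surface. Leave it alone.
Not all that is in view belongs to the job. Of the things that look like the dial_base, take the one that is farthest to the robot's left at the start.

How it is judged:
On the way, in this order (a step that is already met when the one before it is completed fails the run):
1. first click: the wheel rests in notch 1 clockwise of its start (value of joint dial between 0.7476 and 1.0476 rad and velocity of joint dial between -0.25 and 0.25 rad/s), for 0.2 s.
2. second click: the wheel rests in notch 2 clockwise of its start (value of joint dial between 1.6452 and 1.9452 rad and velocity of joint dial between -0.25 and 0.25 rad/s), for 0.2 s.
3. third click: the wheel rests in notch 3 clockwise of its start (value of joint dial between 2.5428 and 2.8428 rad and velocity of joint dial between -0.25 and 0.25 rad/s), for 0.2 s.
At the end, for the whole second after the job is handed in: The orange lobe points at the yellow stud (its marked point within 25 mm of the stud's centre, about 0.15 rad), the wheel at rest in that notch, having been turned clockwise from its start with a rest of at least 0.2 s in every notch on the way (horizontal distance between orange_lobe and yellow_stud below 0.025 m and value of joint dial above 2.244 rad and velocity of joint dial between -0.1 and 0.1 rad/s); the robot touches nothing.
It fails at once if the orange lobe goes past the yellow stud (by about half a click) (value of joint dial above 4.09 rad or (value of joint dial above 3.193 rad and y of yellow_stud in the frame of dial_base below 0 m)).
It fails at once if the dial is pinched or pressed hard (over 18 N) (contact force between any of the fingers, the arm and dial_base above 18 N).
It fails at once if a pot, the hand fork or the dibber is moved by more than 12 mm, or lifted (distance of any of pot_a, pot_b, fork, dibber from where it was at the start of the episode above 0.012 m).
It also fails if it takes over 54 s, if anything falls off the work surface, if the arm or the gripper's body presses on something with over 40 N, if the wrist force passes 120 N, or if a joint passes its speed limit or range.

## Working session

There is one attempt and no reset: what is moved stays moved. The work goes in short steps, Python scripts to look and compute and a shell command to move; the robot and the scene stay as the last step left them, time stands still between calls to the robot, and variables do not carry over. Pictures are saved under pics/ and viewed, about 8 in all and at most 12, crops included, and the job is handed in when it is done.

```bash
mkdir -p pics; cat > h.py <<'E'
import numpy as np, cv2
from workcell import monitor, get_image, order, models
def world(im,p): return im["R"].T@(np.array(p)-im["t"])
def proj(im,X):
    c=im["R"]@np.array(X)+im["t"]; u=im["K"]@c; return u[:2]/u[2]
def ray(im,uv,z):
    d=im["R"].T@np.linalg.inv(im["K"])@np.array([uv[0],uv[1],1.]); o=-im["R"].T@im["t"]
    return o+d*(z-o[2])/d[2]
E
python3 - <<'E'
from h import *
np.set_printoptions(precision=3,suppress=True)
ims={}
for c in ["scene","top"]:
    im=get_image(c); ims[c]=im
    cv2.imwrite(f"pics/{c}0.png",im["color"])
    for l in ["dial_base","wheel_hub","orange_lobe","yellow_stud","black_stud","pot_a","fork","dibber"]:
        for d in models.tip_of(c,l):
            X=world(im,d["location"]); print(c,l,round(d["conf"],2),X,proj(im,X).round())
s=monitor.sense(); print(s["time"],s["tcp_pos"],s["eef_rot"],s["gripper_width"])
cv2.imwrite("pics/both0.png",cv2.resize(np.hstack([ims["scene"]["color"],ims["top"]["color"]]),None,fx=.71,fy=.71))
E
```

```text
scene dial_base 0.92 [ 0.772 -0.253  0.001] [171. 302.]
scene dial_base 0.87 [ 0.484 -0.224  0.001] [204. 226.]
scene dial_base 0.8 [ 0.213 -0.267 -0.004] [205. 176.]
scene dial_base 0.78 [ 0.595  0.093 -0.005] [314. 258.]
scene wheel_hub 0.81 [0.595 0.094 0.056] [315. 241.]
scene wheel_hub 0.81 [ 0.218 -0.266  0.057] [203. 161.]
scene wheel_hub 0.7 [ 0.48  -0.228  0.057] [201. 210.]
scene orange_lobe 0.92 [ 0.797 -0.317  0.059] [138. 293.]
scene orange_lobe 0.92 [ 0.271 -0.313  0.06 ] [185. 169.]
scene orange_lobe 0.71 [0.637 0.038 0.061] [294. 250.]
scene orange_lobe 0.67 [ 0.532 -0.272  0.06 ] [181. 221.]
scene yellow_stud 0.43 [0.581 0.181 0.007] [347. 252.]
scene pot_a 0.85 [ 0.464  0.381 -0.004] [412. 229.]
scene pot_a 0.74 [0.626 0.338 0.001] [408. 267.]
scene fork 0.88 [ 0.535 -0.389  0.   ] [142. 237.]
scene fork 0.59 [0.579 0.181 0.009] [347. 251.]
scene dibber 0.68 [ 0.795 -0.092  0.001] [237. 312.]
top dial_base 0.96 [ 0.214 -0.265  0.002] [386. 334.]
top dial_base 0.87 [0.599 0.096 0.003] [234. 175.]
top dial_base 0.61 [ 0.776 -0.247  0.002] [370. 106.]
top dial_base 0.5
[... 350 characters left out ...]
  87.]
top orange_lobe 0.77 [0.637 0.039 0.063] [256. 154.]
top orange_lobe 0.61 [ 0.537 -0.27   0.059] [389. 195.]
top orange_lobe 0.55 [ 0.27  -0.311  0.059] [412. 312.]
top yellow_stud 0.59 [0.6   0.093 0.001] [236. 175.]
top yellow_stud 0.47 [0.58  0.184 0.013] [198. 183.]
top black_stud 0.38 [ 0.466  0.375 -0.002] [120. 231.]
top black_stud 0.36 [0.518 0.138 0.012] [217. 208.]
top pot_a 0.96 [0.627 0.339 0.004] [136. 166.]
top pot_a 0.77 [ 0.468  0.374 -0.002] [120. 230.]
top fork 0.62 [ 0.532 -0.388  0.001] [431. 200.]
top dibber 0.65 [ 0.791 -0.085  0.   ] [306. 100.]
0.9 [ 0.259 -0.569  0.223] [[-0.91  -0.414  0.   ]
 [-0.414  0.91  -0.   ]
 [ 0.    -0.    -1.   ]] 0.0869484792277331
```

View pics/top0.png

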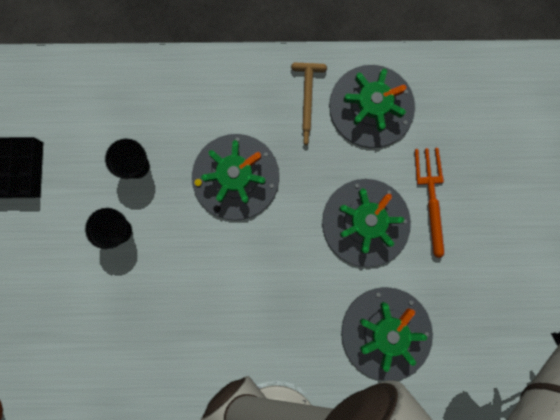

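The top view shows four green dials, at pixels (234,172), (371,218), (378,97) and (392,338). World +y is image left, so the one at (234,172), world about (0.597, 0.094), is farthest to the robot's left. It is also the only one with a yellow stud (198,183) and a black stud (217,208). The orange lobe is at about -54° and the yellow stud at about 101°, which is 4 clicks clockwise. I'll move above it and confirm from there.

```bash
python3 -m jog '[{"turn":[0,0,-31],"translation":[-259,248,0],"fingers":0},{"turn":[0,0,-31],"translation":[-259,248,0],"fingers":0},{"turn":[0,0,-31],"translation":[-259,248,0],"fingers":0},{"turn":[0,0,-31],"translation":[-259,248,0],"fingers":0},{"turn":[0,0,-31],"translation":[-259,248,0],"fingers":0},{"turn":[0,0,-31],"translation":[-259,248,0],"fingers":0},{"turn":[0,0,-31],"translation":[-259,248,0],"fingers":0},{"turn":[0,0,-31],"translation":[-259,248,0],"fingers":0},{"turn":[0,0,-62],"translation":[-518,496,0],"fingers":0},{"turn":[0,0,-62],"translation":[-518,496,0],"fingers":0},{"turn":[0,0,-62],"translation":[-518,496,0],"fingers":0},{"turn":[0,0,-62],"translation":[-518,496,0],"fingers":0}]' 10
python3 - <<'E'
from h import *
np.set_printoptions(precision=3,suppress=True)
s=monitor.sense(); print(s["time"],s["tcp_pos"],s["eef_rot"],s["gripper_width"],s["qpos"])
E
```

```text
time: 1.9
tcp_pos: [0.4447, -0.1026, 0.2231]
eef_rot: [[-0.096, -0.995, 0.001], [-0.995, 0.096, 0.0], [-0.0, -0.001, -1.0]]
wrist_force: [1.3, -0.3, 0.2]
gripper_width: 0.0151
1.9 [ 0.445 -0.103  0.223] [[-0.096 -0.995  0.001]
 [-0.995  0.096  0.   ]
 [-0.    -0.001 -1.   ]] 0.015105867157229079 [ 0.131  0.093 -0.384  0.    -1.093 -0.228]
```

```bash
python3 -m jog '[{"turn":[0,0,0],"translation":[-206,-60,0],"fingers":0},{"turn":[0,0,0],"translation":[-206,-60,0],"fingers":0},{"turn":[0,0,0],"translation":[-206,-60,0],"fingers":0},{"turn":[0,0,0],"translation":[-206,-60,0],"fingers":0},{"turn":[0,0,0],"translation":[-206,-60,0],"fingers":0},{"turn":[0,0,0],"translation":[-206,-60,0],"fingers":0},{"turn":[0,0,0],"translation":[-206,-60,0],"fingers":0},{"turn":[0,0,0],"translation":[-206,-60,0],"fingers":0}]'
python3 - <<'E'
from h import *
np.set_printoptions(precision=4,suppress=True)
im=get_image("wrist"); cv2.imwrite("pics/w1.png",im["color"])
for l in ["dial_base","wheel_hub","orange_lobe","yellow_stud","black_stud"]:
    for d in models.tip_of("wrist",l):
        X=world(im,d["location"]); print(l,round(d["conf"],2),X,proj(im,X).round())
s=monitor.sense(); print(s["time"],s["tcp_pos"],s["gripper_width"])
im=get_image("top"); cv2.imwrite("pics/t1.png",cv2.resize(im["color"][110:240,160:310],None,fx=4,fy=4,interpolation=cv2.INTER_CUBIC))
E
```

```text
time: 2.57
tcp_pos: [0.5248, 0.0942, 0.2222]
eef_rot: [[-0.102, -0.995, -0.001], [-0.995, 0.102, -0.0], [0.001, 0.001, -1.0]]
wrist_force: [0.2, -0.3, -0.1]
gripper_width: 0.0006
dial_base 0.58 [0.5963 0.092  0.0004] [213. 179.]
wheel_hub 0.61 [0.5947 0.0925 0.0617] [202. 192.]
orange_lobe 0.91 [0.6371 0.0375 0.0562] [147. 135.]
black_stud 0.58 [0.5158 0.1347 0.0107] [291. 212.]
2.8667 [0.5249 0.093  0.2229] 0.0003055935555508671
```

View pics/w1.png

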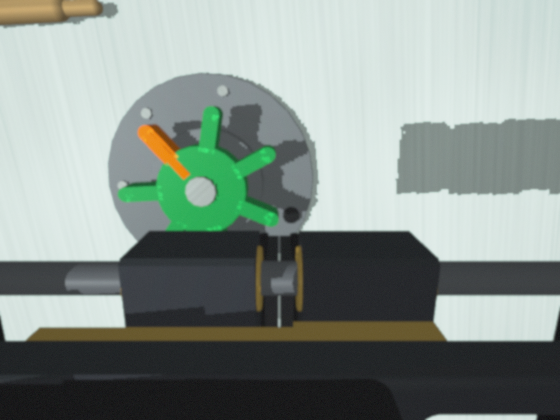

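The wrist view shows the left dial: hub (202,192), orange lobe (147,135), black stud (291,212), and the shut fingers at (279,280). Confirming with the enlarged crop from the start picture.

```bash
python3 -c "
import cv2
a=cv2.imread('pics/top0.png')[120:235,170:300]; cv2.imwrite('pics/crop0.png',cv2.resize(a,None,fx=4.5,fy=4.5,interpolation=cv2.INTER_CUBIC))"
```

```text
(no output)
```

View pics/crop0.png

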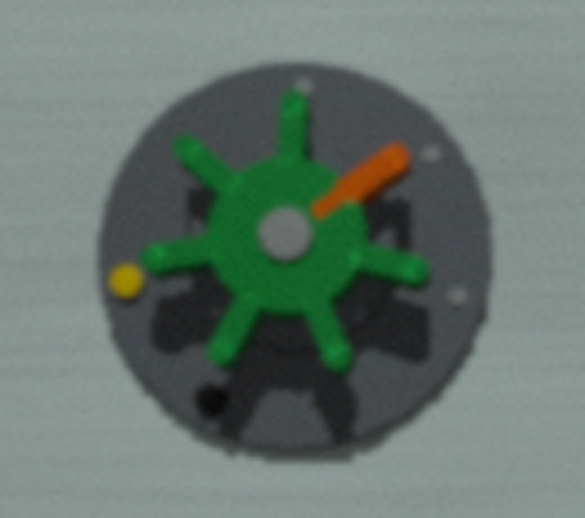

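```bash
python3 -m jog '[{"turn":[0,0,0],"translation":[-5,2,40],"fingers":0},{"turn":[0,0,0],"translation":[-5,2,80],"fingers":0},{"turn":[0,0,0],"translation":[-5,2,120],"fingers":0},{"turn":[0,0,0],"translation":[-5,2,145],"fingers":0},{"turn":[0,0,0],"translation":[-5,2,145],"fingers":0}]'
python3 - <<'E'
from h import *
im=get_image("wrist"); cv2.imwrite("pics/w2.png",im["color"])
E
```

```text
time: 3.33
tcp_pos: [0.5196, 0.0971, 0.0723]
eef_rot: [[-0.105, -0.994, -0.011], [-0.994, 0.105, -0.005], [0.006, 0.011, -1.0]]
wrist_force: [-0.6, 0.1, 0.1]
gripper_width: 0.0007
```

View pics/w2.png

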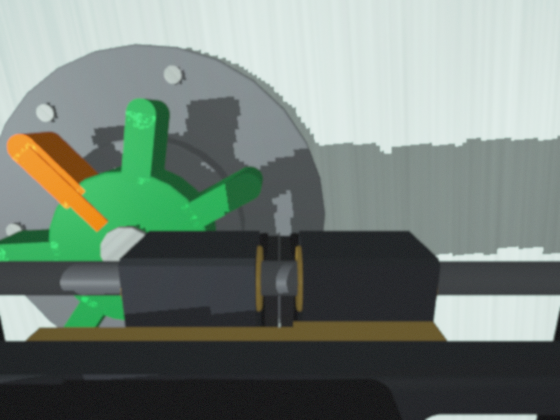

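The crop shows orange at (400,160). Going clockwise, the lobes are right (1), lower right (2), lower left by the black stud (3), and left by the yellow stud at (126,280) (4). So it takes 4 clicks. In the wrist view the shut fingers are over the open gap past the lobe at (240,185). Next I'll insert and start the first push.

```bash
python3 -m jog '[{"turn":[0,0,0],"translation":[0,-3,12],"fingers":0},{"turn":[0,0,0],"translation":[0,-3,24],"fingers":0},{"turn":[0,0,0],"translation":[0,-3,32],"fingers":0},{"turn":[0,0,0],"translation":[0,-3,32],"fingers":0},{"turn":[0,0,0],"translation":[0,-3,32],"fingers":0}]'
python3 -m jog '[{"turn":[0,0,5],"translation":[-6.4,0,0],"fingers":0},{"turn":[0,0,10],"translation":[-12.7,-0.5,0],"fingers":0},{"turn":[0,0,15],"translation":[-19,-1.5,0],"fingers":0},{"turn":[0,0,20],"translation":[-25.2,-3,0],"fingers":0},{"turn":[0,0,20],"translation":[-25.2,-3,0],"fingers":0},{"turn":[0,0,20],"translation":[-25.2,-3,0],"fingers":0}]'
python3 - <<'E'
from h import *
np.set_printoptions(precision=4,suppress=True)
im=get_image("scene")
cv2.imwrite("pics/s3.png",cv2.resize(im["color"][170:300,230:400],None,fx=4,fy=4,interpolation=cv2.INTER_CUBIC))
im=get_image("wrist")
for d in models.tip_of("wrist","orange_lobe"): X=world(im,d["location"]); print(d["conf"],X,np.degrees(np.arctan2(X[1]-.093,X[0]-.596)))
s=monitor.sense();print(s["wrist_force"],s["tcp_pos"])
E
```

```text
time: 3.8
tcp_pos: [0.5275, 0.0992, 0.0468]
eef_rot: [[-0.103, -0.995, 0.002], [-0.995, 0.103, 0.001], [-0.001, -0.002, -1.0]]
wrist_force: [0.3, 0.2, 0.9]
gripper_width: 0.0006
time: 4.3
tcp_pos: [0.5331, 0.1242, 0.0467]
eef_rot: [[-0.434, -0.901, 0.002], [-0.901, 0.434, 0.001], [-0.002, -0.002, -1.0]]
wrist_force: [0.2, -0.0, -0.1]
gripper_width: 0.0004
[0.3435 0.2642 0.5061] [0.5326 0.1239 0.0462]
```

View pics/s3.png

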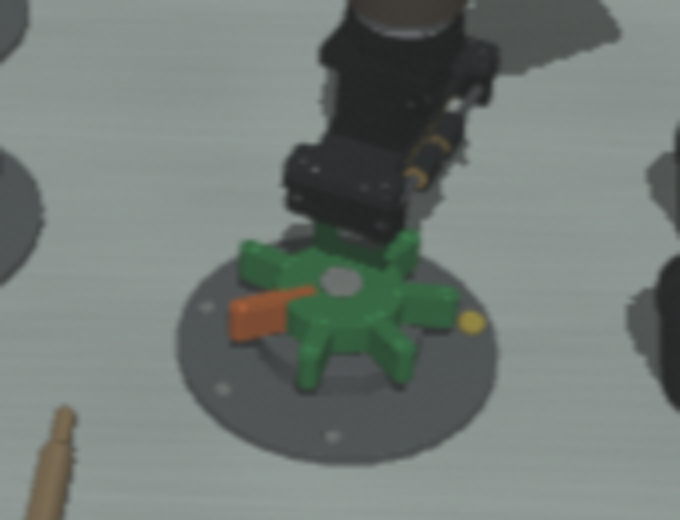

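The scene crop shows the finger in the gap behind the lobe at (405,250). The orange lobe at (260,312) has already turned a little, so contact is light. I'll push past half a pitch.

```bash
cat >> h.py <<'E'
C=np.array([.596,.093])
def wheel():
    np.set_printoptions(precision=4,suppress=True)
    for c in ["scene","top"]:
        im=get_image(c)
        for d in models.tip_of(c,"orange_lobe"):
            X=world(im,d["location"]); v=X[:2]-C
            if np.hypot(*v)<.1:
                a=np.degrees(np.arctan2(v[1],v[0])); print(c,round(d["conf"],2),X,"turned deg",round((-54-a)%360,1))
    s=monitor.sense(); v=s["tcp_pos"][:2]-C
    print("t",s["time"],"tcp",s["tcp_pos"],"F",s["wrist_force"],"r",np.hypot(*v),"ang",np.degrees(np.arctan2(v[1],v[0])),"ctr in tool",s["eef_rot"].T@np.r_[-v,0]*1000)
E
python3 -m jog '[{"turn":[0,0,5],"translation":[-6.1,-0.3,0],"fingers":0},{"turn":[0,0,10],"translation":[-12.2,-1.1,0],"fingers":0},{"turn":[0,0,13],"translation":[-15.9,-1.8,0],"fingers":0},{"turn":[0,0,15],"translation":[-18.2,-2.4,0],"fingers":0},{"turn":[0,0,15],"translation":[-18.2,-2.4,0],"fingers":0},{"turn":[0,0,15],"translation":[-18.2,-2.4,0],"fingers":0}]'
python3 -c "from h import *; wheel()"
```

```text
time: 4.95
tcp_pos: [0.5425, 0.1391, 0.0457]
eef_rot: [[-0.653, -0.757, 0.0], [-0.757, 0.653, 0.0], [-0.0, -0.0, -1.0]]
wrist_force: [0.7, 0.2, 0.5]
gripper_width: 0.0009
scene 0.64 [0.6063 0.0245 0.0593] turned deg 27.5
top 0.57 [0.6071 0.0262 0.061 ] turned deg 26.6
t 5.15 tcp [0.5423 0.1389 0.0456] F [0.1141 0.2697 0.7539] r 0.070673083891249 ang 139.46860150935743 ctr in tool [ -0.4146 -70.6719  -0.0025]
```

```bash
python3 -m jog '[{"turn":[0,0,2.5],"translation":[-3.1,-0.1,0],"fingers":0},{"turn":[0,0,5],"translation":[-6.1,-0.3,0],"fingers":0},{"turn":[0,0,5],"translation":[-6.1,-0.3,0],"fingers":0},{"turn":[0,0,5],"translation":[-6.1,-0.3,0],"fingers":0},{"turn":[0,0,5],"translation":[-6.1,-0.3,0],"fingers":0},{"turn":[0,0,5],"translation":[-6.1,-0.3,0],"fingers":0}]'
python3 -c "from h import *; wheel()"
```

```text
time: 5.65
tcp_pos: [0.5464, 0.1434, 0.0455]
eef_rot: [[-0.718, -0.696, -0.0], [-0.696, 0.718, -0.0], [0.0, 0.0, -1.0]]
wrist_force: [0.4, -0.4, 0.8]
gripper_width: 0.0003
scene 0.94 [0.5914 0.0252 0.0619] turned deg 39.9
top 0.68 [0.5911 0.0248 0.0628] turned deg 40.1
top 0.17 [0.5193 0.1345 0.0084] turned deg 154.4
t 5.85 tcp [0.5465 0.1434 0.0456] F [-1.2537  0.342  -0.6509] r 0.07062904083959945 ang 134.45928611487844 ctr in tool [ -0.4257 -70.6278  -0.0018]
```

```bash
python3 -m jog '[{"turn":[0,0,0],"translation":[0,0,0],"fingers":0},{"turn":[0,0,0],"translation":[0,0,0],"fingers":0},{"turn":[0,0,0],"translation":[0,0,0],"fingers":0},{"turn":[0,0,0],"translation":[0,0,0],"fingers":0}]'
python3 -c "from h import *; wheel()"
```

```text
time: 6.18
tcp_pos: [0.5466, 0.1435, 0.0455]
eef_rot: [[-0.718, -0.696, -0.0], [-0.696, 0.718, -0.0], [0.0, -0.0, -1.0]]
wrist_force: [0.3, 0.1, 0.1]
gripper_width: 0.0005
scene 0.6 [0.5772 0.0263 0.0599] turned deg 51.7
top 0.86 [0.5782 0.0284 0.0631] turned deg 51.4
t 6.3833 tcp [0.5466 0.1435 0.0456] F [ 0.6953  0.1452 -0.3366] r 0.07062963572248587 ang 134.36676135982142 ctr in tool [ -0.3271 -70.6289   0.0007]
```

Click 1 is done: the wheel reads 51.5° and settles slowly, being well damped. Continuing along the arc for click 2.

```bash
python3 -m jog '[{"turn":[0,0,0],"translation":[0,0,0],"fingers":0},{"turn":[0,0,0],"translation":[0,0,0],"fingers":0},{"turn":[0,0,0],"translation":[0,0,0],"fingers":0}]' >/dev/null
python3 -m jog '[{"turn":[0,0,5],"translation":[-6.2,-0.3,0],"fingers":0},{"turn":[0,0,10],"translation":[-12.3,-1.1,0],"fingers":0},{"turn":[0,0,15],"translation":[-18.3,-2.4,0],"fingers":0},{"turn":[0,0,20],"translation":[-24.1,-4.3,0],"fingers":0},{"turn":[0,0,25],"translation":[-29.8,-6.6,0],"fingers":0},{"turn":[0,0,30],"translation":[-35.3,-9.5,0],"fingers":0},{"turn":[0,0,34],"translation":[-39.5,-12.1,0],"fingers":0},{"turn":[0,0,38],"translation":[-43.5,-15,0],"fingers":0},{"turn":[0,0,42],"translation":[-47.2,-18.1,0],"fingers":0},{"turn":[0,0,46],"translation":[-50.8,-21.6,0],"fingers":0},{"turn":[0,0,50],"translation":[-54.1,-25.2,0],"fingers":0},{"turn":[0,0,51],"translation":[-54.9,-26.2,0],"fingers":0}]'
python3 -m jog '[{"turn":[0,0,0],"translation":[0,0,0],"fingers":0},{"turn":[0,0,0],"translation":[0,0,0],"fingers":0},{"turn":[0,0,0],"translation":[0,0,0],"fingers":0},{"turn":[0,0,0],"translation":[0,0,0],"fingers":0},{"turn":[0,0,0],"translation":[0,0,0],"fingers":0},{"turn":[0,0,0],"translation":[0,0,0],"fingers":0},{"turn":[0,0,0],"translation":[0,0,0],"fingers":0},{"turn":[0,0,0],"translation":[0,0,0],"fingers":0},{"turn":[0,0,0],"translation":[0,0,0],"fingers":0}]'
python3 -c "from h import *; wheel(); print(monitor.sense()['qpos'])"
```

```text
time: 7.63
tcp_pos: [0.6047, 0.1631, 0.0454]
eef_rot: [[-0.993, 0.122, 0.0], [0.122, 0.993, 0.0], [-0.0, 0.0, -1.0]]
wrist_force: [0.5, 0.6, 0.1]
gripper_width: -0.0001
time: 8.38
tcp_pos: [0.6042, 0.1629, 0.0456]
eef_rot: [[-0.993, 0.12, 0.0], [0.12, 0.993, 0.0], [-0.0, 0.0, -1.0]]
wrist_force: [-0.6, -0.4, 0.2]
gripper_width: 0.0005
scene 0.86 [0.5457 0.0484 0.0616] turned deg 84.5
top 0.65 [0.5449 0.0491 0.0645] turned deg 85.3
t 8.5833 tcp [0.6043 0.1629 0.0456] F [-0.4129  1.2328 -0.6828] r 0.07038803218906022 ang 83.26383786448054 ctr in tool [ -0.194  -70.3878  -0.0012]
[ 0.5215  0.5548 -0.1991 -0.     -0.8168 -2.2126]
```

```bash
python3 -m jog '[{"turn":[0,0,0],"translation":[0,0,0],"fingers":0},{"turn":[0,0,0],"translation":[0,0,0],"fingers":0},{"turn":[0,0,0],"translation":[0,0,0],"fingers":0},{"turn":[0,0,0],"translation":[0,0,0],"fingers":0},{"turn":[0,0,0],"translation":[0,0,0],"fingers":0},{"turn":[0,0,0],"translation":[0,0,0],"fingers":0},{"turn":[0,0,0],"translation":[0,0,0],"fingers":0},{"turn":[0,0,0],"translation":[0,0,0],"fingers":0}]'
python3 -c "from h import *; wheel()"
```

```text
time: 9.25
tcp_pos: [0.6042, 0.1629, 0.0456]
eef_rot: [[-0.993, 0.12, -0.0], [0.12, 0.993, 0.0], [0.0, 0.0, -1.0]]
wrist_force: [-0.0, -0.3, -0.5]
gripper_width: 0.0004
scene 0.89 [0.5446 0.0472 0.061 ] turned deg 84.3
top 0.61 [0.5471 0.0498 0.0642] turned deg 84.5
t 9.45 tcp [0.6043 0.1628 0.0456] F [-0.6476  1.172  -0.421 ] r 0.0703372660486201 ang 83.2517367252813 ctr in tool [ -0.1888 -70.337   -0.002 ]
```

```bash
python3 -m jog '[{"turn":[0,0,2],"translation":[-2.5,0,0],"fingers":0},{"turn":[0,0,4],"translation":[-4.9,-0.2,0],"fingers":0},{"turn":[0,0,4],"translation":[-4.9,-0.2,0],"fingers":0},{"turn":[0,0,4],"translation":[-4.9,-0.2,0],"fingers":0},{"turn":[0,0,4],"translation":[-4.9,-0.2,0],"fingers":0},{"turn":[0,0,4],"translation":[-4.9,-0.2,0],"fingers":0},{"turn":[0,0,4],"translation":[-4.9,-0.2,0],"fingers":0},{"turn":[0,0,4],"translation":[-4.9,-0.2,0],"fingers":0}]'
python3 -c "from h import *; wheel();im=get_image('scene')
cv2.imwrite('pics/s4.png',cv2.resize(im['color'][170:300,230:400],None,fx=4,fy=4,interpolation=cv2.INTER_CUBIC))"
```

```text
time: 10.12
tcp_pos: [0.609, 0.1621, 0.0456]
eef_rot: [[-0.982, 0.189, -0.0], [0.189, 0.982, -0.0], [0.0, -0.0, -1.0]]
wrist_force: [-0.2, 0.6, 0.4]
gripper_width: 0.0004
scene 0.81 [0.5335 0.0678 0.0584] turned deg 104.0
top 0.81 [0.5338 0.0702 0.0615] turned deg 105.9
t 10.3167 tcp [0.6091 0.1621 0.0456] F [ 0.5461  0.7878 -0.1898] r 0.07031990904826123 ang 79.26752549639697 ctr in tool [ -0.197  -70.3196  -0.0012]
```

View pics/s4.png

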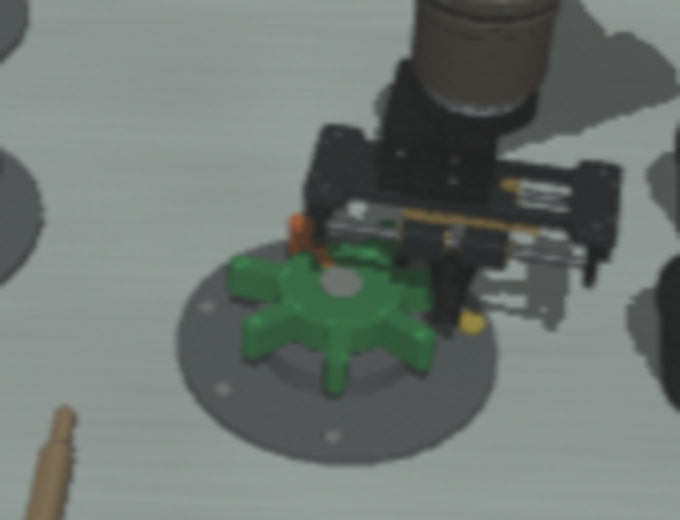

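Notch 2 is reached: orange at 105°, lobe at the upper left (300,235). The finger sits free in the gap at (455,300). The last joint is nearing its range, so I'll lift, go back two gaps and repeat.

```bash
python3 -m jog '[{"turn":[0,0,0],"translation":[0,0,-20],"fingers":0},{"turn":[0,0,0],"translation":[0,0,-40],"fingers":0},{"turn":[0,0,0],"translation":[0,0,-40],"fingers":0},{"turn":[0,0,-7],"translation":[9,-9,-40],"fingers":0},{"turn":[0,0,-14],"translation":[18,-18,-40],"fingers":0},{"turn":[0,0,-21],"translation":[27,-27,-40],"fingers":0},{"turn":[0,0,-28],"translation":[36,-36,-40],"fingers":0},{"turn":[0,0,-35],"translation":[45,-45,-40],"fingers":0},{"turn":[0,0,-42],"translation":[52,-54,-40],"fingers":0},{"turn":[0,0,-49],"translation":[58,-63,-40],"fingers":0},{"turn":[0,0,-56],"translation":[64,-72,-40],"fingers":0},{"turn":[0,0,-63],"translation":[69.4,-81.3,-40],"fingers":0}]'
python3 -m jog '[{"turn":[0,0,-18],"translation":[0,0,0],"fingers":0},{"turn":[0,0,-36],"translation":[0,0,0],"fingers":0},{"turn":[0,0,-36],"translation":[0,0,0],"fingers":0},{"turn":[0,0,-36],"translation":[0,0,0],"fingers":0},{"turn":[0,0,-36],"translation":[0,0,0],"fingers":0},{"turn":[0,0,-36],"translation":[0,0,0],"fingers":0},{"turn":[0,0,-36],"translation":[0,0,0],"fingers":0},{"turn":[0,0,-36],"translation":[0,0,0],"fingers":0}]'
python3 -c "from h import *; wheel()"
```

```text
time: 11.37
tcp_pos: [0.525, 0.095, 0.0854]
eef_rot: [[-0.609, -0.793, -0.0], [-0.793, 0.609, 0.0], [0.0, 0.0, -1.0]]
wrist_force: [0.2, 0.4, 0.2]
gripper_width: 0.0006
time: 12.03
tcp_pos: [0.5255, 0.0954, 0.0855]
eef_rot: [[-0.036, -0.999, -0.0], [-0.999, 0.036, -0.0], [0.0, 0.0, -1.0]]
wrist_force: [-0.6, 0.2, -0.3]
gripper_width: 0.0008
scene 0.55 [0.5334 0.0688 0.0597] turned deg 104.8
top 0.7 [0.5344 0.0698 0.063 ] turned deg 105.4
t 12.2333 tcp [0.5256 0.0954 0.0855] F [-0.6869  0.4012  0.2836] r 0.0704702160125723 ang 178.06392285611295 ctr in tool [ -0.0241 -70.4702   0.0005]
```

```bash
python3 -m jog '[{"turn":[0,0,0],"translation":[0,0,14],"fingers":0},{"turn":[0,0,0],"translation":[0,0,28],"fingers":0},{"turn":[0,0,0],"translation":[0,0,40],"fingers":0},{"turn":[0,0,0],"translation":[0,0,40],"fingers":0},{"turn":[0,0,0],"translation":[0,0,40],"fingers":0}]'
python3 -m jog '[{"turn":[0,0,5],"translation":[-6.2,-0.3,0],"fingers":0},{"turn":[0,0,10],"translation":[-12.3,-1.1,0],"fingers":0},{"turn":[0,0,15],"translation":[-18.3,-2.4,0],"fingers":0},{"turn":[0,0,20],"translation":[-24.1,-4.3,0],"fingers":0},{"turn":[0,0,25],"translation":[-29.8,-6.6,0],"fingers":0},{"turn":[0,0,30],"translation":[-35.3,-9.5,0],"fingers":0},{"turn":[0,0,34],"translation":[-39.5,-12.1,0],"fingers":0},{"turn":[0,0,38],"translation":[-43.5,-15,0],"fingers":0},{"turn":[0,0,41],"translation":[-46.3,-17.3,0],"fingers":0},{"turn":[0,0,44],"translation":[-49,-19.8,0],"fingers":0},{"turn":[0,0,47],"translation":[-51.6,-22.4,0],"fingers":0},{"turn":[0,0,47],"translation":[-51.6,-22.4,0],"fingers":0}]'
python3 -m jog '[{"turn":[0,0,0],"translation":[0,0,0],"fingers":0},{"turn":[0,0,0],"translation":[0,0,0],"fingers":0},{"turn":[0,0,0],"translation":[0,0,0],"fingers":0},{"turn":[0,0,0],"translation":[0,0,0],"fingers":0},{"turn":[0,0,0],"translation":[0,0,0],"fingers":0},{"turn":[0,0,0],"translation":[0,0,0],"fingers":0},{"turn":[0,0,0],"translation":[0,0,0],"fingers":0},{"turn":[0,0,0],"translation":[0,0,0],"fingers":0},{"turn":[0,0,0],"translation":[0,0,0],"fingers":0}]'
python3 -c "from h import *; wheel()"
```

```text
time: 12.65
tcp_pos: [0.5253, 0.0952, 0.0452]
eef_rot: [[-0.033, -0.999, -0.001], [-0.999, 0.033, -0.001], [0.001, 0.001, -1.0]]
wrist_force: [0.3, -0.1, 0.2]
gripper_width: 0.0005
time: 13.65
tcp_pos: [0.5508, 0.1469, 0.0467]
eef_rot: [[-0.754, -0.657, 0.002], [-0.657, 0.754, 0.001], [-0.002, -0.001, -1.0]]
wrist_force: [-0.4, 0.4, -0.4]
gripper_width: 0.0007
time: 14.4
tcp_pos: [0.5497, 0.1462, 0.0455]
eef_rot: [[-0.754, -0.657, -0.0], [-0.657, 0.754, -0.0], [0.0, 0.0, -1.0]]
wrist_force: [-0.5, 0.6, 0.1]
gripper_width: 0.0002
scene 0.84 [0.5352 0.1277 0.0596] turned deg 155.7
top 0.94 [0.5354 0.1309 0.063 ] turned deg 158.0
t 14.6 tcp [0.5497 0.1462 0.0455] F [-0.2033 -0.559  -0.3595] r 0.07055021898960663 ang 131.04143748328732 ctr in tool [  0.0764 -70.5502  -0.    ]
```

Notch 3 is reached. I'll dwell, then push the fourth and last click.

```bash
python3 -m jog '[{"turn":[0,0,0],"translation":[0,0,0],"fingers":0},{"turn":[0,0,0],"translation":[0,0,0],"fingers":0},{"turn":[0,0,0],"translation":[0,0,0],"fingers":0},{"turn":[0,0,0],"translation":[0,0,0],"fingers":0},{"turn":[0,0,0],"translation":[0,0,0],"fingers":0}]' >/dev/null
python3 -c "from h import *; wheel()"
python3 -m jog '[{"turn":[0,0,5],"translation":[-6.2,-0.3,0],"fingers":0},{"turn":[0,0,10],"translation":[-12.3,-1.1,0],"fingers":0},{"turn":[0,0,15],"translation":[-18.3,-2.4,0],"fingers":0},{"turn":[0,0,20],"translation":[-24.1,-4.3,0],"fingers":0},{"turn":[0,0,25],"translation":[-29.8,-6.6,0],"fingers":0},{"turn":[0,0,30],"translation":[-35.3,-9.5,0],"fingers":0},{"turn":[0,0,34],"translation":[-39.5,-12.1,0],"fingers":0},{"turn":[0,0,38],"translation":[-43.5,-15,0],"fingers":0},{"turn":[0,0,42],"translation":[-47.2,-18.1,0],"fingers":0},{"turn":[0,0,46],"translation":[-50.8,-21.6,0],"fingers":0},{"turn":[0,0,49],"translation":[-53.3,-24.3,0],"fingers":0},{"turn":[0,0,52],"translation":[-55.6,-27.1,0],"fingers":0}]'
python3 -m jog '[{"turn":[0,0,0],"translation":[0,0,0],"fingers":0},{"turn":[0,0,0],"translation":[0,0,0],"fingers":0},{"turn":[0,0,0],"translation":[0,0,0],"fingers":0},{"turn":[0,0,0],"translation":[0,0,0],"fingers":0},{"turn":[0,0,0],"translation":[0,0,0],"fingers":0},{"turn":[0,0,0],"translation":[0,0,0],"fingers":0},{"turn":[0,0,0],"translation":[0,0,0],"fingers":0},{"turn":[0,0,0],"translation":[0,0,0],"fingers":0},{"turn":[0,0,0],"translation":[0,0,0],"fingers":0},{"turn":[0,0,0],"translation":[0,0,0],"fingers":0}]'
python3 -c "from h import *; wheel()"
```

```text
top 0.57 [0.5373 0.1298 0.063 ] turned deg 158.1
t 15.2167 tcp [0.5497 0.1462 0.0456] F [ 0.4429  0.6173 -0.2337] r 0.07056182622477998 ang 131.03367343726902 ctr in tool [  0.0849 -70.5618   0.0001]
time: 16.22
tcp_pos: [0.6094, 0.1625, 0.0453]
eef_rot: [[-0.981, 0.192, -0.0], [0.192, 0.981, 0.0], [0.0, 0.0, -1.0]]
wrist_force: [-0.4, 0.8, -0.5]
gripper_width: 0.0005
time: 17.05
tcp_pos: [0.6094, 0.1624, 0.0456]
eef_rot: [[-0.982, 0.189, 0.0], [0.189, 0.982, 0.0], [-0.0, 0.0, -1.0]]
wrist_force: [0.4, -0.3, -0.6]
gripper_width: 0.0005
scene 0.83 [0.5858 0.1625 0.0599] turned deg 207.6
top 0.65 [0.5883 0.1653 0.0625] turned deg 209.9
t 17.25 tcp [0.6094 0.1623 0.0456] F [ 0.3767 -0.462  -0.4723] r 0.07063076183342262 ang 79.06607144069795 ctr in tool [  0.0474 -70.6307  -0.001 ]
```

Notch 4 is reached. I'll lift clear and check.

```bash
python3 -m jog '[{"turn":[0,0,0],"translation":[0,0,-20],"fingers":0},{"turn":[0,0,0],"translation":[0,0,-50],"fingers":0},{"turn":[0,0,0],"translation":[0,0,-90],"fingers":0},{"turn":[0,0,0],"translation":[0,0,-130],"fingers":0},{"turn":[0,0,0],"translation":[30,-20,-150],"fingers":0},{"turn":[0,0,0],"translation":[60,-50,-150],"fingers":0},{"turn":[0,0,0],"translation":[90,-80,-150],"fingers":0},{"turn":[0,0,0],"translation":[120,-110,-150],"fingers":0},{"turn":[0,0,0],"translation":[150,-140,-150],"fingers":0},{"turn":[0,0,0],"translation":[160,-150,-150],"fingers":0},{"turn":[0,0,0],"translation":[160,-150,-150],"fingers":0},{"turn":[0,0,0],"translation":[160,-150,-150],"fingers":0}]'
python3 - <<'E'
from h import *
wheel()
im=get_image("top")
for l in ["yellow_stud","pot_a","fork","dibber"]:
    for d in models.tip_of("top",l): print(l,round(d["conf"],2),world(im,d["location"]))
im2=get_image("scene")
f=lambda a:cv2.resize(a,(390,390),interpolation=cv2.INTER_CUBIC)
cv2.imwrite("pics/end.png",np.hstack([f(im["color"][115:235,175:295]),f(im2["color"][170:310,240:380])]))
E
```

```text
time: 18.25
tcp_pos: [0.4238, 0.045, 0.1964]
eef_rot: [[-0.982, 0.189, 0.002], [0.189, 0.982, 0.001], [-0.002, 0.001, -1.0]]
wrist_force: [0.4, -0.3, -0.2]
gripper_width: 0.0003
scene 0.61 [0.5869 0.1623 0.0591] turned deg 208.5
top 0.79 [0.5855 0.1631 0.064 ] turned deg 207.5
t 18.45 tcp [0.425  0.046  0.1955] F [0.2092 0.5603 0.0192] r 0.17737928442402232 ang -164.6280576263443 ctr in tool [-159.0872   78.4517    0.0209]
yellow_stud 0.48 [0.5814 0.183  0.0102]
pot_a 0.91 [0.6276 0.3372 0.0034]
pot_a 0.66 [0.5849 0.1625 0.0643]
pot_a 0.55 [ 0.4674  0.3761 -0.0029]
pot_a 0.42 [0.58   0.1851 0.0152]
fork 0.57 [ 0.5377 -0.3868  0.0011]
dibber 0.59 [ 0.795  -0.0862  0.0022]
```

View pics/end.png

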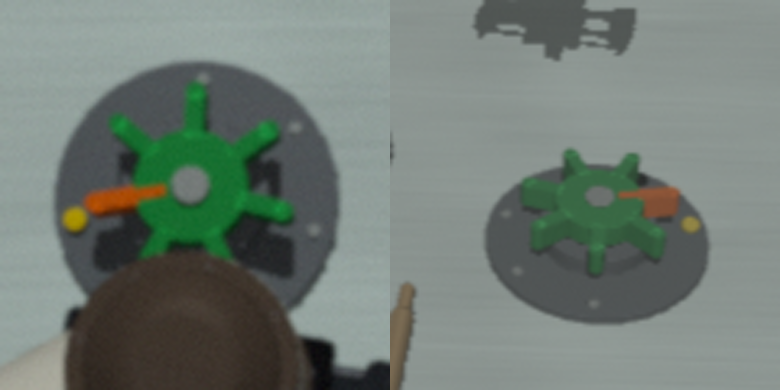

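The orange lobe (100,200) points at the yellow stud (75,220), and the measured lobe-to-stud distance is about 21 mm. The hand is clear, so I'm handing in.

```bash
python3 -c "from h import *; print(order.finish_job(), monitor.sense()['time'])"
```

```text
the job is handed in; nothing more can be done
the job is handed in; nothing more can be done
```

The orange lobe on the leftmost dial now points at the yellow stud, and I handed the job in at about 18.6 s. No verdict was reported.

- **Dial choice:** Four dials were in view. I used the one at about (0.596, 0.093) m, farthest to the robot's left and the only one with a yellow and a black stud. The yellow stud was four clicks clockwise of the orange lobe.
- **Turning:** I pushed the lobes with the shut fingertips. The lobe angles I measured after the clicks were about 52°, 105°, 157° and 208°. The notches are at 51.4°, 102.9°, 154.3° and 205.7°, so the readings ran up to about 4° over, within the accuracy of the measurement.
- **Hesitation:** The second click stopped just past half a pitch against the finger. A further 4° push sent it into the notch.
- **Final checks:**
  - The lobe point is about 21 mm from the yellow stud; nominal is 22 mm and the limit is 25 mm.
  - The pots and dibber are within a few millimetres of their first positions. The fork read about 6 mm off, but it was never approached.
  - The wrist force readings I took never went above about 2 N.
  - The hand is clear, with the fingertip about 0.20 m above the bench.

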